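Log a sample: vial into the rack, then show the plate's label over the light pad

TASK

First put the loose capped vial fully down into the empty hole of the sample rack and let go of it. Then lift the glass plate out of the rack's slot, touching it with the fingers only at its clear end (the frosted end is the one with the small corner notch), and finish holding it still in the gripper a hand's breadth above the light pad, with the frosted end over the middle of the pad and the label face turned up at 45 degrees or flatter so that it can be read from above. Finish while holding the plate; do not tip or push the other vial, the empty jar or the tally counter.

Things in the scene. Friction and masses are not known exactly. Their poses are not given: they have to be found in the camera images.
- rack: Fixed grey plastic rack, 130 (x) x 110 (y) x 35 mm high, at any yaw. Origin: centre of its underside, z up. In its frame: empty vial hole at x -32, y -32 mm, the other vial's hole at x +32, y -32 mm, both 23 mm wide, 25 mm deep (floor 10 mm above the table); at y +33 mm, along x, the plate's slot, 7 mm wide, 114 long, 14 deep (floor 21 mm above the table).
- rack_hole (a point): Centre of the mouth of the empty vial hole, on the rack's top, 35 mm above the table.
- vial: The loose glass vial standing on the table: 20 mm round, 75 mm high, with a black cap 20 mm round on its upper 15 mm; a narrower neck (16 mm) just below the cap. Origin: centre of its bottom, z up. Seated in the hole its bottom is 10 mm above the table.
- racked_vial: A second, identical vial, already in the rack's other hole, top 85 mm above the table; leave it alone. Origin: centre of its bottom.
- plate: Glass plate 110 x 50 x 6 mm, about 55 g, standing on its long edge in the rack's slot, top edge 71 mm above the table. Origin: middle of its lower long edge. x: along its length towards the clear end; z: up to its upper edge while standing; y: out of the label face. The 68 mm at +x are clear glass, the 42 mm at -x frosted. Balance point 5 to 11 mm from the middle, to the frosted side.
- plate_frosted_end: The plate's frosted (matt white) end, 42 mm; origin and axes as plate. A 10 x 10 mm square notch in its upper corner; the paper label only on its +y face. Seen with the notch at the upper right, the standing plate shows its label face; with the notch at the upper left, the label is on the far side. The fingers must not touch this end.
- frosted_center (a point): Centre of the frosted end: 34 mm from the plate's middle towards -x, 25 mm above its lower edge, mid thickness.
- clear_center (a point): Point in the clear end fit for gripping across the 6 mm thickness: 28 mm from the plate's middle towards +x, 25 mm above its lower edge, mid thickness.
- light_pad: Fixed slim inspection light pad lying on the table, 120 (its x) x 100 (its y) x 11 mm, white panel in an aluminium frame. Origin: centre of its underside.
- pad_center (a point): Middle of the light pad's white panel, 11 mm above the table.
- empty_jar: Loose open empty glass jar 66 mm round, 87 mm high, a bystander. Origin: centre of its bottom.
- tally_counter: Loose hand tally counter 76 x 50 x 22 mm lying on the table, a bystander. Origin: centre of its underside.
- vial_cap (a point): Middle of the loose vial's cap, 67.5 mm above its bottom.

How it is judged:
By the outcome, as a careful person would: the job done as asked, in the order asked, and still so for the second after the job is handed in, while the arm keeps its last pose, push and grip.
It also fails if it takes over 51 s, if anything falls off the work surface, if the arm or the gripper's body presses on something with over 40 N, if the wrist force passes 120 N, or if a joint passes its speed limit or range.

ROBOT

A 6-joint arm with a two-finger parallel gripper is mounted at the origin on a cart in front of the work surface, level with it; the furniture and walls round the work are solid. World frame = base frame: x ahead of the robot, y to its left, z up, the work surface at z = 0. Lengths are in m, angles in degrees, forces in N, time in s.
With the tool pointing down it reaches from about 0.35 to 0.875 m from the base axis. Payload 4.2 kg.
Tool frame: the origin (TCP) lies on the centre line of the jaws, within the pads' length; the fingertips stand 11 mm ahead of it and the grasp point (between the pads) lies 8 mm behind it; z points along the fingers, y is the line along which they close (so a half turn about z gives the same grasp; the last joint's range is limited). The gripper opens to 87 mm and grips with 3 to 60 N. Pads are 19 mm wide; open, the fingers measure 117 mm over their backs; the gripper's body (75 mm by 190 mm) begins 51 mm behind the grasp point.
Start: joints at [-54.912, 22.042, 0.453, 0, -68.411, -14.817], TCP at [0.217, -0.586, 0.234] pointing down, gripper open.
Joint ranges: [-179.83, 179.83], [-69.29, 118.12], [-61.27, 80.66], [-181.25, 117.63], [-171.15, -9.14], [-177.46, 177.46]. Speed limits (degrees/s): [159.86, 159.86, 180, 180, 180, 180].

INTERFACE

Orientations are given as a 3x3 rotation matrix whose columns are the frame's x, y, z axes.
In Python, from station import r gives the robot as it stands.
- The arm moves only by the tool servo_tool, never from a script. Its argument "commands" is a list that holds one entry, the list of rows, each a list of 7 numbers: the closure, from 0 (fully open) to 1 (shut), then the shift along the tool's x, y, z in mm, then the turn, a rotation vector about the tool's x, y, z in rad. In form: [[[claw, x, y, z, ax, ay, az], ...]]. A call has exactly 5 rows; each row is the pose to reach, as a shift and turn from the pose commanded when the call began, along the tool's axes at that moment; what a row does not reach only later rows make up. A row lasts 1/10 s, in which the tool goes at most 50 mm and 8.59 degrees, less where a joint would pass 70% of its speed; a pose out of reach is approached as far as the arm can. A call with a gripper value outside its range is refused whole. The fingers move at their own pace and stop on an object; the grip force is fixed at half the most. Time passes only in rows, so rows that repeat a pose let the fingers close, or fill a call up. It gives the time, the measured TCP pose, the force, the opening and the grip force at its end, in the units of the state.
- r.sense(): the state, without advancing time (a new reading comes with each control period).
- r.capture(name): name is "scene" or "top"; returns a dict with "pixels" (384x512x3 uint8, red, green, blue), "camera_matrix" (3x3 intrinsics, pixels), "R" (3x3) and "t" (3): a world point X has camera coordinates R X + t. Camera axes: x right, y down, z forward; pixel columns grow to the right and rows downward; lengths in m; the calibration is good to about 2 mm. A picture is of the moment at which its call begins. There is no depth.
- r.finish_job(): hands the job in; it is judged then, once.
The state is a dict: "time_s": time; "joints": joint angles; "joint_velocities": joint speeds; "effort": joint torques, N m; "tcp_pos": TCP position; "ee_rot": TCP orientation; "wrist_force": force on the tool from outside, world axes, zero at the start; "moment": the same for the moment, N m; "gripper_width": opening from 0.0 (shut) to 1.0 (fully open); "gripper_force": force on a finger pad.
Only numpy, scipy, OpenCV 4.12 (cv2) and the standard library are available. Lean on these libraries where they do the work, as an engineer would, in place of code of your own. Each camera call takes 0.05 s, during which the arm holds its last target. There are 200 camera calls.

## Working session

There is one attempt and no reset: what is moved stays moved. The work goes in short steps, Python scripts to look and compute and a tool call to move; the robot and the scene stay as the last step left them, time stands still between calls to the robot, and variables do not carry over. Pictures are saved under pics/ and viewed, at most 10 in all, crops included, and the job is handed in when it is done.

Besides the shell and the picture viewer there is one more tool, called after "Call:" as name(argument=value, ...), one argument or row to a line, values as JSON. servo_tool: Moves the arm, as the interface text tells. Its arguments: {"type":"object","properties":{"commands":{"type":"array","items":{"type":"array","items":{"type":"array","items":{"type":"number"}}}}},"required":["commands"]}

```bash
mkdir -p pics; ls; python3 - <<'E'
from station import r
import cv2,numpy as np
np.set_printoptions(precision=4,suppress=True)
for n in ["scene","top"]:
    c=r.capture(n); cv2.imwrite(f"pics/{n}0.png",c["pixels"][:,:,::-1]); np.savez(f"{n}.npz",**c)
    print(n,c["camera_matrix"].tolist(),"\n",c["R"],c["t"],-c["R"].T@c["t"])
s=r.sense()
for k in s: print(k,np.array(s[k]))
E
```

```text
pics
scene [[477.7946409349286, 0.0, 255.0687117191017], [0.0, 477.7946409349286, 187.7005006258589], [0.0, 0.0, 1.0]] 
 [[-0.6443 -0.7646 -0.0139]
 [-0.3017  0.2709 -0.9141]
 [ 0.7027 -0.5848 -0.4052]] [0.416  0.2224 0.8788] [-0.2824  0.7717  0.5651]
top [[370.6049810109985, 0.0, 253.50233740762323], [0.0, 370.6049810109985, 186.9110848779164], [0.0, 0.0, 1.0]] 
 [[ 0.0289 -0.9995 -0.013 ]
 [-0.988  -0.0265 -0.1522]
 [ 0.1518  0.0172 -0.9883]] [0.0593 0.5375 1.0408] [0.3713 0.0556 1.1112]
time_s 0.1
joints [-54.9123  22.0841   0.3862  -0.0234 -68.4108 -14.8163]
joint_velocities [-0.0204 -0.0732  0.1371  0.0496  0.0148 -0.0367]
effort [ -0.0003 -39.169   18.7935   4.2319   0.0134  -0.0001]
tcp_pos [ 0.2164 -0.5858  0.2326]
ee_rot [[-0.9381 -0.3463 -0.0008]
 [-0.3463  0.9381  0.0018]
 [ 0.0001  0.0019 -1.    ]]
wrist_force [ 0.2619  0.2324 -0.3857]
moment [ 0.0991 -0.0129  0.0121]
gripper_force 0.0
gripper_width 1.001188324910663
```

View pics/scene0.png

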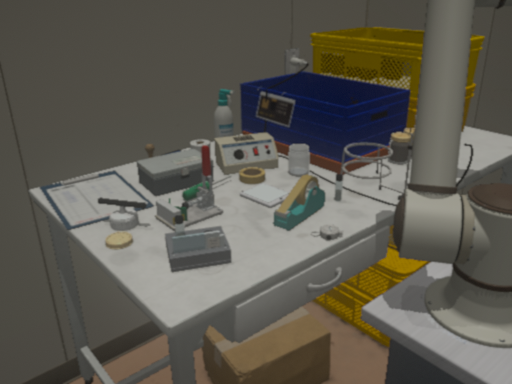

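View pics/top0.png

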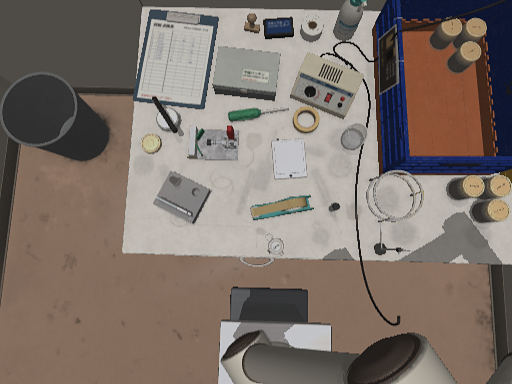

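The scene picture shows the rack at (198,248) with the plate standing in it, the light pad at (267,193), the loose vial at (338,188), the jar at (299,158) and the counter at (328,232). In the top picture they are at: rack (182,197), pad (290,158), vial (335,207), jar (353,137), counter (275,245). I'll zoom in on them.

```bash
cat > h.py <<'E'
import numpy as np,cv2
np.set_printoptions(precision=4,suppress=True)
def load(n): return dict(np.load(n+".npz"))
def ray(c,u,v,z):
    d=c["R"].T@np.linalg.inv(c["camera_matrix"])@np.array([u,v,1.]); o=-c["R"].T@c["t"]
    return o+d*(z-o[2])/d[2]
def proj(c,X):
    p=(np.atleast_2d(X)@c["R"].T+c["t"])@c["camera_matrix"].T
    return p[:,:2]/p[:,2:]
def crop(c,u0,v0,w,h,s): return cv2.resize(c["pixels"][v0:v0+h,u0:u0+w,::-1],None,fx=s,fy=s,interpolation=cv2.INTER_CUBIC)
E
python3 - <<'E'
from h import *
t=load("top");s=load("scene")
a=np.hstack([crop(t,145,165,80,60,5),crop(s,155,205,80,60,5)])
b=np.hstack([crop(t,265,130,80,60,5),crop(s,300,160,80,60,5)][:2])
a[:, ::50][:, :, 1]=np.minimum(255,a[:, ::50][:, :, 1].astype(int)+40); b[:, ::50][:, :, 1]=np.minimum(255,b[:, ::50][:, :, 1].astype(int)+40)
a[::50,:,1]=np.minimum(255,a[::50,:,1].astype(int)+40); b[::50,:,1]=np.minimum(255,b[::50,:,1].astype(int)+40)
cv2.imwrite("pics/c1.png",np.vstack([a,b]))
E
```

```text
(no output)
```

View pics/c1.png

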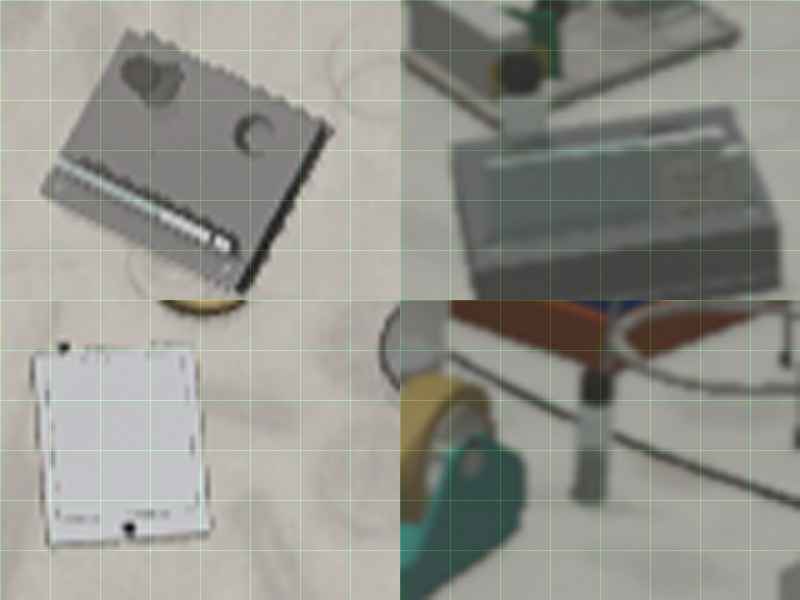

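The crops show the rack's top corners at top-image pixels of about (170.6,171.4), (211.4,191), (193,223.4) and (153.4,203.4), with the empty hole at (195.4,191.6). The plate's clear end is at the upper left and its frosted, notched end at the lower right. The label faces the scene camera. The vial stands at scene pixel (338,198).

```bash
cat >> h.py <<'E'
from scipy.optimize import least_squares
def Rz(a): return np.array([[np.cos(a),-np.sin(a),0],[np.sin(a),np.cos(a),0],[0,0,1]])
E
python3 - <<'E'
from h import *
t=load("top");s=load("scene")
loc=np.array([[65,55,35],[-65,55,35],[-65,-55,35],[65,-55,35],[-32,-32,35.]])/1000
# order: left, bottom, right, upper-left, hole
pt=np.array([[42,192],[240,292],[332,130],[128,32],[254,133]])/5+[145,165]
ps=(np.array([[455,145],[733,107],[778,225]])-[400,0])/5+[155,205]   # scene: rack top corners far? 
f=lambda q:(proj(t,loc@Rz(q[2]).T+[q[0],q[1],0])-pt).ravel()
o=least_squares(f,[0.35,0.3,1.1]); q=o.x; print("rack",q,np.degrees(q[2]),o.fun)
W=lambda p:np.array(p)/1000@Rz(q[2]).T+[q[0],q[1],0]
print("hole",W([-32,-32,35]),"scene corners",proj(s,W([[65,55,35],[-65,55,35],[-65,-55,35],[65,-55,35],[32,-32,85],[28,33,71],[-55,33,71],[55,33,71]])).round(1).tolist())
print("plate ends from top img",ray(t,145+60/5,165+160/5,.071),ray(t,145+238/5,165+246/5,.071),"expected",W([55,33,71]),W([-55,33,71]))
# pad
pl=np.array([[35,355],[197,345],[210,535],[50,547]])-[0,300]; pp=pl/5+[265,130]
P=np.array([ray(t,u,v,.011) for u,v in pp]); print("pad",P,P.mean(0),np.linalg.norm(P-np.roll(P,1,0),axis=1))
# vial
g=t["pixels"][195:220,322:350].astype(int).max(2); m=g<85
v,u=np.nonzero(m); print("vial px",u.mean()+322,v.mean()+195,m.sum())
print((g[5:20,6:22]))
for uv in [(338,198)]: print("scene base",ray(s,*uv,0.0))
print("scene captop",ray(s,339.6,174.4,.075)," top cap",ray(t,u.mean()+322,v.mean()+195,.075))
print("jar",ray(t,353,136,.0),"counter",ray(t,275,245,.02), "dispenser",ray(t,251,214,0),ray(t,312,205,0))
E
```

```text
rack [0.501  0.2836 1.1383] 65.21967226763128 [ 0.1006  0.5433 -0.3231  0.349  -1.2604 -0.8947  0.7115 -0.5262  0.782
  0.5198]
hole [0.5167 0.2411 0.035 ] scene corners [[171.7, 258.0], [233.0, 248.5], [222.5, 225.0], [166.3, 232.9], [180.5, 215.8], [186.8, 235.1], [225.6, 229.6], [173.9, 237.0]]
plate ends from top img [0.4948 0.3467 0.071 ] [0.4488 0.2428 0.071 ] expected [0.4941 0.3473 0.071 ] [0.448  0.2475 0.071 ]
pad [[ 0.684   0.0223  0.011 ]
 [ 0.6928 -0.0766  0.011 ]
 [ 0.5748 -0.0854  0.011 ]
 [ 0.5649  0.0107  0.011 ]] [ 0.6291 -0.0322  0.011 ] [0.1196 0.0993 0.1182 0.0966]
vial px 334.11475409836066 206.63934426229508 61
[[174 174 174 177 180 184 185 187 188 187 187 188 188 189 189 190]
 [174 175 174 176 181 183 185 189 193 191 189 188 187 189 187 189]
 [177 178 175 178 184 145 149 134 153 169 193 189 187 187 186 187]
 [179 181 181 141 148  83  77  47  78 102 130 196 188 187 187 186]
 [177 183 187 100  88  41  39  46  43  40  32 155 192 188 186 187]
 [176 173 137  92  49  34  49  48  47  46  42  79 196 189 187 188]
 [170 120  71  82  33  39  51  50  50  48  44  40 166 190 188 188]
 [157  63  82  80  47  37  54  52  51  51  44  64 175 190 189 188]
 [152  59  83  82  74  39  44  54  51  46  41 122 192 188 187 186]
 [153  62  71  78  85  58  37  47  46  81 153 172 189 186 187 184]
 [161 104  69  69  79  87  83 124 147 156 189 185 185 186 186 183]
 [174 150 126  97 124 126 151 163 181 182 183 185 185 187 187 185]
 [179 164 157 148 162 161 171 167 178 182 185 186 187 187 186 186]
 [180 172 161 165 169 169 167 164 177 184 187 187 188 187 187 185]
 [180 180 162 162 165 166 166 163 180 186 188 187 187 186 187 187]]
scene base [ 0.4905 -0.1695  0.    ]
scene captop [ 0.4834 -0.1614  0.075 ]  top cap [ 0.4807 -0.1534  0.075 ]
jar [ 0.7093 -0.2276  0.    ] counter [0.3699 0.0072 0.02  ] dispenser [0.4596 0.0801 0.    ] [ 0.4918 -0.1024  0.    ]
```

```bash
cat >> h.py <<'E'
from scipy.spatial.transform import Rotation as Ro
import json
def down(psi):
    a=np.radians(psi); y=np.array([np.cos(a),np.sin(a),0]); z=np.array([0,0,-1.]); return np.column_stack([np.cross(y,z),y,z])
def delta(st,p,R):
    R0=np.array(st["ee_rot"]); d=R0.T@(np.array(p)-st["tcp_pos"])*1000; w=Ro.from_matrix(R0.T@R).as_rotvec()
    print("t",st["time_s"],"delta mm",d.round(1),"rot",w.round(3),"rows>=",np.linalg.norm(d)/50,np.degrees(np.linalg.norm(w))/8.59)
    json.dump({k:np.array(v).tolist() for k,v in st.items()},open("log.jsonl","a")); open("log.jsonl","a").write("\n")
E
python3 - <<'E'
from station import r
from h import *
delta(r.sense(),[.483,-.159,.20],down(161.7))
t=load("top")
for uv in [(365,195),(395,175),(425,200),(395,215)]: print(ray(t,*uv,.1))
E
```

```text
t 0.1 delta mm [-397.9  308.    33.1] rot [ 0.002  0.001 -0.898] rows>= 10.085863027486464 5.988050194146033
[ 0.5124 -0.2329  0.1   ]
[ 0.5704 -0.3163  0.1   ]
[ 0.5031 -0.3958  0.1   ]
[ 0.4598 -0.3131  0.1   ]
```

Call:
servo_tool(
  commands=[
    [[0.0, -30, 23, 0, 0, 0, -0.09], [0.0, -68, 53, 0, 0, 0, -0.18], [0.0, -107, 83, 0, 0, 0, -0.27], [0.0, -146, 113, 0, 0, 0, -0.36], [0.0, -185, 143, 0, 0, 0, -0.45]],
  ],
)

```text
time_s: 0.6
tcp_pos: [0.341, -0.3862, 0.2332]
ee_rot: [[-0.692, -0.722, -0.0], [-0.722, 0.692, 0.0], [-0.0, 0.001, -1.0]]
wrist_force: [1.5, -1.1, -0.0]
gripper_width: 0.996
gripper_force: 0.0
```

```bash
python3 - <<'E'
from station import r
from h import *
delta(r.sense(),[.483,-.159,.19],down(161.7))
E
```

```text
t 0.6 delta mm [-262.3   54.6   43.3] rot [ 0.001  0.    -0.444] rows>= 5.427859421671947 2.964167748941854
```

Call:
servo_tool(
  commands=[
    [[0.2, -45, 9, 0, 0, 0, -0.1], [0.3, -93, 19, 0, 0, 0, -0.2], [0.4, -140, 29, 5, 0, 0, -0.3], [0.4, -185, 39, 10, 0, 0, -0.4], [0.4, -225, 47, 20, 0, 0, -0.444]],
  ],
)

```text
time_s: 1.1
tcp_pos: [0.4639, -0.1914, 0.2138]
ee_rot: [[-0.314, -0.949, 0.001], [-0.949, 0.314, -0.0], [-0.0, -0.001, -1.0]]
wrist_force: [0.9, -0.2, -0.5]
gripper_width: 0.647
gripper_force: 0.0
```

```bash
python3 - <<'E'
from station import r
from h import *
c=r.capture("top"); cv2.imwrite("pics/t1.png",np.hstack([crop(c,300,180,70,60,5),crop(r.capture("scene"),300,140,80,60,5)]))
delta(r.sense(),[.483,-.159,.14],down(161.7))
E
```

```text
t 1.2 delta mm [-35.2  -8.5  72. ] rot [0.002 0.    0.002] rows>= 1.6123293914079924 0.022225094821929987
```

View pics/t1.png

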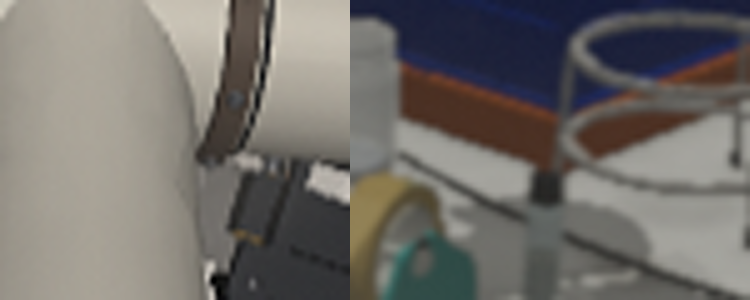

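The arm hides the vial from above. In the scene view its cap is still at about (339,174), and the ring stand's left edge begins just behind it.

```bash
python3 - <<'E'
from station import r
from h import *
t=load("top");s=load("scene")
f=lambda q:np.r_[(proj(t,[q[0],q[1],.075])-[335.5,206.1]).ravel(),(proj(s,[[q[0],q[1],.075],[q[0],q[1],.0]])-[[339.4,174.4],[338,198.5]]).ravel()]
o=least_squares(f,[.483,-.159]);print(o.x,o.fun)
x,y=o.x
delta(r.sense(),[x,y,.13],down(180)); delta(r.sense(),[x,y,.0595],down(180))
E
```

```text
[ 0.4829 -0.1595] [ 0.7738 -0.1824 -0.136   0.2262 -0.3059  1.4081]
t 1.2 delta mm [-34.8  -8.6  82. ] rot [ 0.002  0.001 -0.317] rows>= 1.7896631599952224 2.1145823271674864
t 1.2 delta mm [-34.7  -8.7 152.5] rot [ 0.002  0.001 -0.317] rows>= 3.133188185992274 2.1145823271674864
```

Call:
servo_tool(
  commands=[
    [[0.2, -18, -4, 25, 0, 0, -0.15], [0.2, -35, -9, 60, 0, 0, -0.3], [0.2, -35, -9, 75, 0, 0, -0.317], [0.2, -35, -9, 82, 0, 0, -0.317], [0.2, -35, -9, 82, 0, 0, -0.317]],
  ],
)

```text
time_s: 1.7
tcp_pos: [0.4818, -0.1634, 0.1307]
ee_rot: [[-0.007, -1.0, -0.002], [-1.0, 0.007, -0.0], [0.0, 0.002, -1.0]]
wrist_force: [0.7, -0.1, 0.6]
gripper_width: 0.799
gripper_force: 0.0
```

```bash
python3 - <<'E'
from station import r
from h import *
cv2.imwrite("pics/t2.png",np.hstack([crop(r.capture("top"),300,180,70,60,5),crop(r.capture("scene"),300,140,80,60,5)]))
delta(r.sense(),[.483,-.1595,.0595],down(180))
E
```

```text
t 1.8 delta mm [-4.2  0.1 72.9] rot [-0.001 -0.    -0.007] rows>= 1.4602266347067046 0.04674678166990688
```

View pics/t2.png

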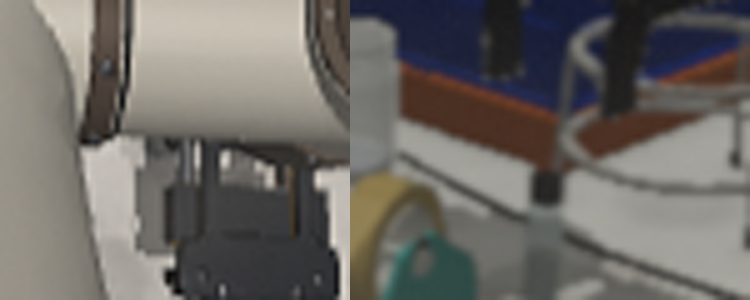

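Fingers straddle the vial axis in the scene view (tips at u≈330 and 354, mid ≈342, vial ≈339). A 4 mm shift in y is needed before descending.

Call:
servo_tool(
  commands=[
    [[0.2, -4, 0, 8, 0, 0, -0.007], [0.2, -4, 0, 30, 0, 0, -0.007], [0.2, -4, 0, 52, 0, 0, -0.007], [0.2, -4, 0, 70, 0, 0, -0.007], [0.2, -4, 0, 73, 0, 0, -0.007]],
  ],
)

```text
time_s: 2.3
tcp_pos: [0.4811, -0.159, 0.057]
ee_rot: [[0.0, -1.0, -0.003], [-1.0, -0.0, 0.0], [-0.0, 0.003, -1.0]]
wrist_force: [-0.0, 0.1, 0.5]
gripper_width: 0.8
gripper_force: 0.0
```

Call:
servo_tool(
  commands=[
    [[0.5, 0, 0, 0, 0, 0, 0], [0.7, 0, 0, 0, 0, 0, 0], [0.85, 0, 0, 0, 0, 0, 0], [1.0, 0, 0, 0, 0, 0, 0], [1.0, 0, 0, 0, 0, 0, 0]],
  ],
)

```text
time_s: 2.8
tcp_pos: [0.4828, -0.1591, 0.0591]
ee_rot: [[0.001, -1.0, 0.001], [-1.0, -0.001, -0.0], [0.0, -0.001, -1.0]]
wrist_force: [-1.4, -0.8, 0.4]
gripper_width: 0.427
gripper_force: 0.0
```

Call:
servo_tool(
  commands=[
    [[1.0, 0, 0, 0, 0, 0, 0], [1.0, 0, 0, -1, 0, 0, 0], [1.0, 0, 0, -5, 0, 0, 0], [1.0, 0, 0, -15, 0, 0, 0], [1.0, 0, 0, -25, 0, 0, 0]],
  ],
)

```text
time_s: 3.3
tcp_pos: [0.4826, -0.1591, 0.0844]
ee_rot: [[0.001, -1.0, -0.0], [-1.0, -0.001, -0.0], [0.0, 0.0, -1.0]]
wrist_force: [0.7, -0.2, -0.3]
gripper_width: 0.22
gripper_force: 29.9
```

```bash
python3 - <<'E'
from station import r
from h import *
s=r.capture("scene")
cv2.imwrite("pics/t3.png",np.hstack([crop(s,300,140,80,60,7)]))
st=r.sense(); print(st["tcp_pos"],st["gripper_width"]*87)
delta(st,[.483,-.1595,.20],down(180))
E
```

```text
[ 0.4839 -0.1593  0.0862] 19.070054548678968
t 3.35 delta mm [   0.3    0.5 -113.8] rot [-0.004 -0.001  0.002] rows>= 2.2752438292225774 0.028948940346128747
```

View pics/t3.png

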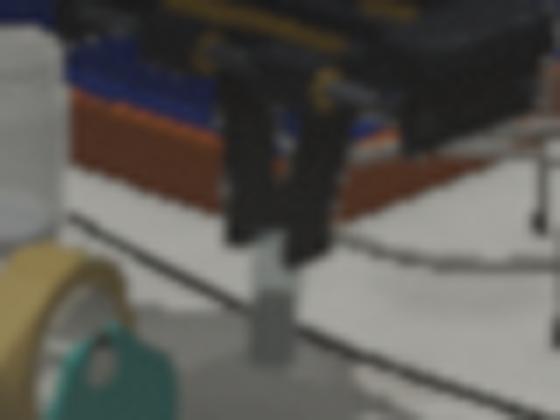

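Call:
servo_tool(
  commands=[
    [[1.0, 0, 0, -15, 0, 0, 0], [1.0, 0, 0, -45, 0, 0, 0], [1.0, 0, 0, -80, 0, 0, 0], [1.0, 0, 0, -110, 0, 0, 0], [1.0, 0, 0, -115, 0, 0, 0]],
  ],
)

```text
time_s: 3.85
tcp_pos: [0.4849, -0.1594, 0.2033]
ee_rot: [[0.002, -1.0, 0.009], [-1.0, -0.002, -0.001], [0.001, -0.009, -1.0]]
wrist_force: [-0.0, -0.4, -0.2]
gripper_width: 0.217
gripper_force: 29.9
```

```bash
python3 - <<'E'
from station import r
from h import *
s=load("scene")
print("pred bottom/neck",proj(s,[[.4839,-.1593,.026],[.4839,-.1593,.075]]))
s=r.capture("scene"); t=r.capture("top"); g=r.sense(); p=g["tcp_pos"]
print(p,"pred",proj(s,[p-np.array([0,0,.06]),p-[0,0,.03]]))
cv2.imwrite("pics/t4.png",np.hstack([crop(s,310,90,60,90,6),crop(t,290,150,70,90,6)]))
delta(g,[.5167,.2411,.2],down(205))
E
```

```text
pred bottom/neck [[337.9125 191.1859]
 [338.9411 174.5408]]
[ 0.4829 -0.159   0.1999] pred [[340.5662 151.8178]
 [341.2419 140.919 ]]
t 3.95 delta mm [-400.1  -34.1    0.1] rot [-0.003 -0.    -0.435] rows>= 8.030112197454018 2.9048259643709358
```

View pics/t4.png

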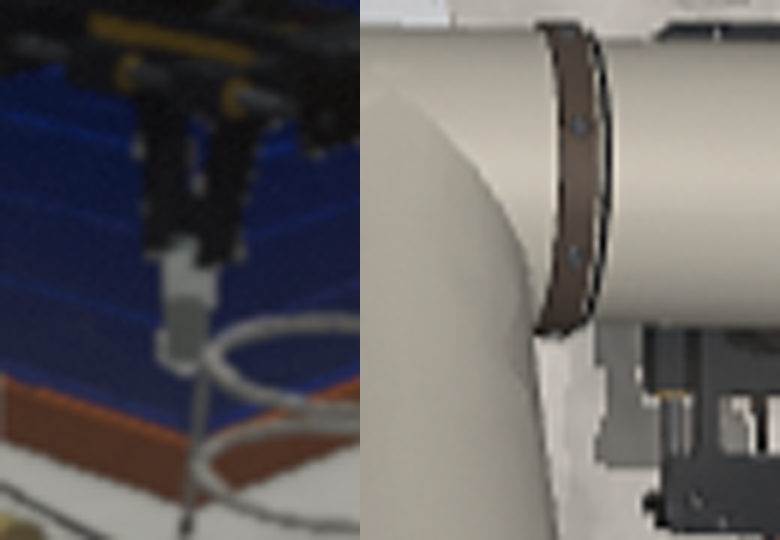

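The vial hangs straight, with its bottom at scene (340,151), matching the prediction within about 1 mm. I'll carry it to the rack.

Call:
servo_tool(
  commands=[
    [[1.0, -15, 0, 0, 0, 0, -0.03], [1.0, -50, -4, 0, 0, 0, -0.08], [1.0, -95, -8, 0, 0, 0, -0.13], [1.0, -140, -12, 0, 0, 0, -0.18], [1.0, -185, -16, 0, 0, 0, -0.22]],
  ],
)

```text
time_s: 4.45
tcp_pos: [0.4972, 0.0272, 0.1969]
ee_rot: [[0.22, -0.975, -0.003], [-0.975, -0.22, -0.001], [0.0, 0.003, -1.0]]
wrist_force: [1.5, 0.3, -0.8]
gripper_width: 0.217
gripper_force: 29.9
```

```bash
python3 - <<'E'
from station import r
from h import *
delta(r.sense(),[.5167,.2411,.2],down(205))
E
```

```text
t 4.45 delta mm [-204.3  -66.1   -3.3] rot [ 0.003  0.    -0.214] rows>= 4.295326395415841 1.4294875207213287
```

Call:
servo_tool(
  commands=[
    [[1.0, -45, -14, 0, 0, 0, -0.05], [1.0, -90, -28, 0, 0, 0, -0.1], [1.0, -135, -43, 0, 0, 0, -0.15], [1.0, -175, -57, 0, 0, 0, -0.19], [1.0, -200, -65, 0, 0, 0, -0.214]],
  ],
)

```text
time_s: 4.95
tcp_pos: [0.5172, 0.2378, 0.1964]
ee_rot: [[0.424, -0.906, -0.003], [-0.906, -0.424, -0.002], [0.0, 0.003, -1.0]]
wrist_force: [0.1, -0.2, -0.5]
gripper_width: 0.218
gripper_force: 29.9
```

Call:
servo_tool(
  commands=[
    [[1.0, -3, -1, 5, 0, 0, 0], [1.0, -3, -1, 30, 0, 0, 0], [1.0, -3, -1, 60, 0, 0, 0], [1.0, -3, -1, 75, 0, 0, 0], [1.0, -3, -1, 75, 0, 0, 0]],
  ],
)

```text
time_s: 5.45
tcp_pos: [0.5151, 0.2359, 0.1195]
ee_rot: [[0.42, -0.908, -0.008], [-0.908, -0.42, -0.005], [0.002, 0.009, -1.0]]
wrist_force: [-0.7, 0.2, 0.2]
gripper_width: 0.216
gripper_force: 29.9
```

```bash
python3 - <<'E'
from station import r
from h import *
s=r.capture("scene"); t=r.capture("top"); g=r.sense(); p=g["tcp_pos"]
print(p,"pred bottom, neck",proj(s,[p-np.array([0,0,.06]),p-[0,0,.015]]),"hole s,t",proj(s,[.5167,.2411,.035]),proj(t,[.5167,.2411,.035]))
cv2.imwrite("pics/t5.png",np.hstack([crop(s,150,180,90,90,6)[:540],np.zeros((540,5,3),np.uint8),crop(t,165,150,40,90,6)]))
delta(g,[.5167,.2411,.11],down(205))
E
```

```text
[0.5173 0.2376 0.123 ] pred bottom, neck [[210.7841 220.0997]
 [209.739  202.1085]] hole s,t [[210.3276 231.5919]] [[196.5813 192.1142]]
t 5.55 delta mm [-3.4 -0.9 13. ] rot [ 0.002 -0.001 -0.002] rows>= 0.2695815672339594 0.017777851375702532
```

View pics/t5.png

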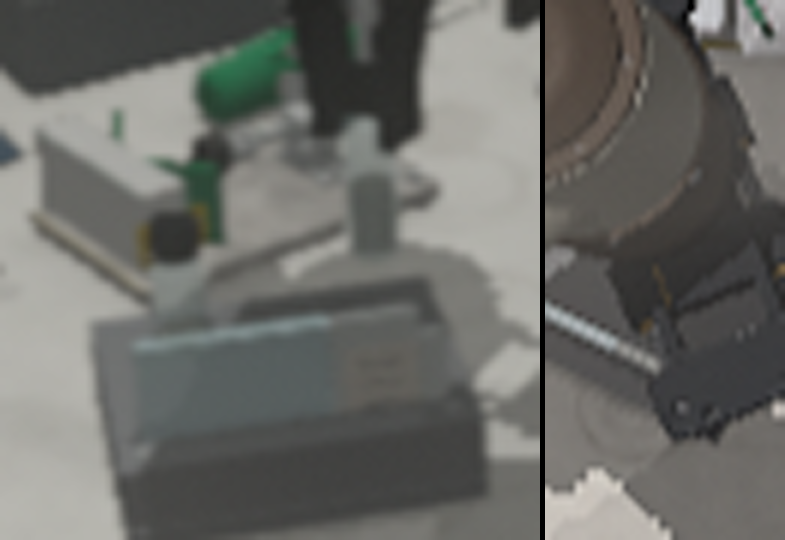

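The held vial's bottom shows at scene (212,221), which agrees with the commanded pose at that instant because the arm was still settling. The racked vial and plate are undisturbed. I'll refine the hole position numerically.

```bash
cat > fit.py <<'E'
from h import *
from scipy.ndimage import map_coordinates
def edgefit(c,segs,q0,sgn=None,w=4):
    """segs: list of (local A,B); pose q=(x,y,yaw). find strongest gradient along normals, fit pose."""
    g=cv2.GaussianBlur(cv2.cvtColor(c["pixels"],cv2.COLOR_RGB2GRAY).astype(float),(0,0),.6)
    q=np.array(q0,float)
    for it in range(4):
        L=[];U=[];N=[]
        for A,B in segs:
            A,B=np.array(A)/1000,np.array(B)/1000
            loc=A+np.linspace(.12,.88,25)[:,None]*(B-A)
            P=proj(c,loc@Rz(q[2]).T+[q[0],q[1],0]); d=P[-1]-P[0]; n=np.array([-d[1],d[0]])/np.hypot(*d)
            s=np.arange(-w,w+.01,.1)
            X=P[:,None]+s[None,:,None]*n
            I=map_coordinates(g,[X[...,1],X[...,0]],order=3)
            prof=np.gradient(np.median(I,0)); 
            D=np.gradient(I,axis=1); mD=np.abs(D.mean(0))
            k=np.argmax(mD*np.exp(-(s/w)**2)); L.append(loc); U.append(P+s[k]*n); N.append(np.tile(n,(25,1)))
            if it==3: print("   off",round(s[k],1),"str",round(mD[k],2))
        L,U,N=map(np.vstack,(L,U,N))
        f=lambda p:((proj(c,L@Rz(p[2]).T+[p[0],p[1],0])-U)*N).sum(1)
        q=least_squares(f,q,loss="soft_l1",f_scale=.3).x; w=max(2,w-1)
    return q
E
python3 - <<'E'
from fit import *
t=load("top");s=load("scene")
z=35
a,b,c_,d=[65,55,z],[-65,55,z],[-65,-55,z],[65,-55,z]
for n,c,S in [("top",t,[(a,b),(b,c_),(c_,d),(d,a)]),("scene",s,[(d,a),(b,c_),(c_,d),(a,b)])]:
    q=edgefit(c,S,[.501,.2845,1.138]); H=np.array([-32,-32,35])/1000@Rz(q[2]).T+[q[0],q[1],0]
    print(n,q,np.degrees(q[2]),"hole",H)
# hole darkness top
print(t["pixels"][185:199,189:203].max(2)); print(ray(t,195.4,191.5,.035))
S=[([60,50,11],[-60,50,11]),([-60,50,11],[-60,-50,11]),([-60,-50,11],[60,-50,11]),([60,-50,11],[60,50,11])]
for n,c in [("top",t),("scene",s)]: print("pad",n,edgefit(c,S,[.63,-.031,np.radians(4.5)]))
E
```

```text
off 0.4 str 2.12
   off 0.9 str 6.97
   off 0.5 str 2.94
   off 1.0 str 2.69
top [0.5024 0.2834 1.1379] 65.19691425012537 hole [0.518 0.241 0.035]
   off 0.2 str 2.72
   off 0.3 str 2.27
   off 0.0 str 2.05
   off 0.0 str 1.48
scene [0.5024 0.2897 1.1401] 65.32155225805205 hole [0.5181 0.2473 0.035 ]
[[134 133 134 133 133 134 134 133 134 132 129 126 122 154]
 [133 133 133 134 134 135 134 135 134 133 133 132 129 125]
 [133 132 134 134 136 126 121 121 130 134 132 132 132 131]
 [133 133 134 130 105  95  89  89 100 117 133 132 133 132]
 [132 132 135 108  74  71  86 106 107 104 122 132 131 131]
 [132 133 130  82  71  74 113 123 122 115 115 131 131 132]
 [131 132 121  72  71 110 123 129 127 127 119 132 131 131]
 [131 132 115  67  74 133 128 132 130 131 126 132 131 130]
 [130 133 126  73  72 109 133 131 131 130 130 131 130 131]
 [130 131 133  99  73  84 134 132 130 130 131 131 130 131]
 [130 130 131 124 106  92 111 116 118 132 131 131 130 129]
 [130 130 130 131 128 120 117 121 122 131 129 129 129 130]
 [129 129 129 131 131 131 131 130 130 130 130 130 129 129]
 [130 130 130 130 129 129 131 130 129 129 129 129 130 130]]
[0.5184 0.2447 0.035 ]
   off -0.6 str 3.05
   off -0.5 str 2.45
   off -0.6 str 2.53
   off -0.5 str 1.2
pad top [ 0.6321 -0.0296  0.0786]
   off -0.3 str 2.44
   off 0.4 str 1.55
   off -0.4 str 0.44
   off 0.8 str 0.83
pad scene [ 0.6306 -0.0242  0.0805]
```

```bash
python3 - <<'E'
from fit import *
from station import r
t=load("top")
z=35
a,b,c_,d=[65,55,z],[-65,55,z],[-65,-55,z],[65,-55,z]
q=edgefit(t,[(a,b),(c_,d),(d,a)],[.5024,.286,1.138],w=2.5); print(q,np.array([-32,-32,35])/1000@Rz(q[2]).T+[q[0],q[1],0])
delta(r.sense(),[.5182,.2452,.10],down(205))
E
```

```text
off 0.5 str 2.19
   off 0.5 str 2.93
   off 0.0 str 2.92
[0.5041 0.2872 1.1381] [0.5197 0.2447 0.035 ]
t 5.55 delta mm [-6.5 -4.  23. ] rot [ 0.002 -0.001 -0.002] rows>= 0.4847611835408561 0.017777851375702532
```

Call:
servo_tool(
  commands=[
    [[1.0, -4, -3, 0, 0, 0, 0], [1.0, -6.2, -4.6, 8, 0, 0, 0], [1.0, -6.2, -4.6, 20, 0, 0, 0], [1.0, -6.2, -4.6, 23, 0, 0, 0], [1.0, -6.2, -4.6, 23, 0, 0, 0]],
  ],
)

```text
time_s: 6.05
tcp_pos: [0.5185, 0.2456, 0.0994]
ee_rot: [[0.421, -0.907, -0.002], [-0.907, -0.421, -0.001], [0.001, 0.002, -1.0]]
wrist_force: [0.3, -0.4, -0.7]
gripper_width: 0.213
gripper_force: 29.9
```

Call:
servo_tool(
  commands=[
    [[1.0, 0, 0, 3, 0, 0, 0], [1.0, 0, 0, 6, 0, 0, 0], [1.0, 0, 0, 9, 0, 0, 0], [1.0, 0, 0, 12, 0, 0, 0], [1.0, 0, 0, 12, 0, 0, 0]],
  ],
)

```text
time_s: 6.55
tcp_pos: [0.5189, 0.2458, 0.0881]
ee_rot: [[0.421, -0.907, -0.001], [-0.907, -0.421, -0.001], [0.0, 0.001, -1.0]]
wrist_force: [0.6, 0.1, -0.7]
gripper_width: 0.217
gripper_force: 29.9
```

```bash
python3 - <<'E'
from station import r
from h import *
s=r.sense(); print(s["tcp_pos"],s["wrist_force"],s["moment"]); delta(s,[.519,.245,.07],down(205))
E
```

```text
[0.5189 0.2458 0.0881] [ 0.5706  0.096  -0.7429] [-0.0218  0.1447 -0.015 ]
t 6.55 delta mm [ 0.8  0.2 18.1] rot [ 0.001 -0.    -0.001] rows>= 0.36157112934245744 0.011492017709030236
```

Call:
servo_tool(
  commands=[
    [[1.0, 0, 0, 4, 0, 0, 0], [1.0, 0, 0, 8, 0, 0, 0], [1.0, 0, 0, 12, 0, 0, 0], [1.0, 0, 0, 15, 0, 0, 0], [1.0, 0, 0, 15, 0, 0, 0]],
  ],
)

```text
time_s: 7.05
tcp_pos: [0.5188, 0.2458, 0.0729]
ee_rot: [[0.421, -0.907, -0.001], [-0.907, -0.421, -0.001], [0.0, 0.001, -1.0]]
wrist_force: [-1.1, 1.0, -0.0]
gripper_width: 0.22
gripper_force: 29.9
```

Call:
servo_tool(
  commands=[
    [[1.0, 0, 0, 1, 0, 0, 0], [1.0, 0, 0, 2, 0, 0, 0], [1.0, 0, 0, 3, 0, 0, 0], [1.0, 0, 0, 4, 0, 0, 0], [1.0, 0, 0, 4, 0, 0, 0]],
  ],
)

```text
time_s: 7.55
tcp_pos: [0.5192, 0.2461, 0.0697]
ee_rot: [[0.422, -0.907, 0.0], [-0.907, -0.422, 0.0], [0.0, -0.0, -1.0]]
wrist_force: [-0.5, -0.4, 0.7]
gripper_width: 0.22
gripper_force: 29.9
```

Call:
servo_tool(
  commands=[
    [[1.0, 0, 0, 1, 0, 0, 0], [1.0, 0, 0, 2, 0, 0, 0], [1.0, 0, 0, 2, 0, 0, 0], [0.9, 0, 0, 2, 0, 0, 0], [0.7, 0, 0, 1, 0, 0, 0]],
  ],
)

```text
time_s: 8.05
tcp_pos: [0.5194, 0.2463, 0.0695]
ee_rot: [[0.422, -0.907, 0.001], [-0.907, -0.422, 0.001], [-0.0, -0.002, -1.0]]
wrist_force: [0.3, 0.7, 0.1]
gripper_width: 0.256
gripper_force: 0.0
```

Call:
servo_tool(
  commands=[
    [[0.6, 0, 0, 0, 0, 0, 0], [0.6, 0, 0, 0, 0, 0, 0], [0.6, 0, 0, -5, 0, 0, 0], [0.6, 0, 0, -25, 0, 0, 0], [0.6, 0, 0, -50, 0, 0, 0]],
  ],
)

```text
time_s: 8.55
tcp_pos: [0.5184, 0.2455, 0.118]
ee_rot: [[0.421, -0.907, -0.003], [-0.907, -0.421, -0.002], [0.001, 0.003, -1.0]]
wrist_force: [0.2, 0.8, -0.1]
gripper_width: 0.395
gripper_force: 0.0
```

```bash
python3 - <<'E'
from station import r
from h import *
s=r.sense(); q=[.5035,.2878,np.radians(65.2)]
W=lambda p:np.array(p)/1000@Rz(q[2]).T+[q[0],q[1],0]
for X in ([34,33,57],): 
  p=W(X); print(p); 
  for psi in (155.2,335.2): delta(s,[p[0],p[1],.18],down(psi))
c=r.capture("scene"); np.savez("scene1.npz",**c); print(proj(c,[W([-32,-32,85]),W([32,-32,85])]))
E
```

```text
[0.4878 0.3325 0.057 ]
t 8.55 delta mm [-91.8  -8.7 -62.1] rot [ 0.003 -0.002  0.868] rows>= 2.22349732514378 5.787740335238227
t 8.55 delta mm [-91.8  -8.7 -62.1] rot [ 0.003  0.003 -2.274] rows>= 2.22349732514378 15.166908259879522
[[206.9816 212.1509]
 [178.22   215.9767]]
```

```bash
cat > kin.py <<'E'
from h import *
def rot(ax,d): return Ro.from_rotvec(np.radians(d)*np.array(ax,float)).as_matrix()
X,Y,Z=np.eye(3)
def fk(j,k):
    a1,d1,a2,a3,d4,d6=k
    R=rot(Z,j[0]); p=R@[a1,0,d1]; R=R@rot(Y,j[1]); p=p+R@[0,0,a2]
    R=R@rot(Y,-j[2]); p=p+R@[d4,0,a3]
    R=R@rot(X,SG[0]*j[3])@rot(Y,-j[4])@rot(X,SG[1]*j[5])
    p=p+R@[d6,0,0]
    return p,R@np.array([[0,0,1],[0,-1,0],[1,0,0.]])@rot(Z,OFF)   # tool axes when all zero
SG=[-1,-1]; OFF=90
E
python3 - <<'E'
import kin; from kin import *
D=[json.loads(l) for l in open("log.jsonl")]
for a in (1,-1):
  for b in (1,-1):
    for off in (0,90,180,270):
      kin.SG=[a,b]; kin.OFF=off
      e=np.mean([Ro.from_matrix(fk(d["joints"],np.zeros(6))[1].T@np.array(d["ee_rot"])).magnitude() for d in D])
      if e<.1: print(a,b,off,e)
A=[];B=[]
f=lambda k:np.concatenate([fk(d["joints"],[k[0],k[1],k[2],k[3],k[4],0.2])[0]-d["tcp_pos"] for d in D])
o=least_squares(f,[.05,.4,.4,.03,.4]); print(o.x,np.abs(o.fun).max()); print(np.linalg.svd(o.jac)[1]); print(np.array([d["joints"] for d in D]).round(1))
E
```

```text
1 -1 90 0.0010146585816550309
-1 -1 90 2.958120722584443e-16
[0.0005 0.0647 0.5641 0.0008 0.4208] 0.15986227217991456
[6.4684 5.2818 0.3199 0.3195 0.2405]
[[-54.9  22.1   0.4  -0.  -68.4 -14.8]
 [-30.5  11.4 -14.8  -0.  -63.9 -13.3]
 [ -3.7  11.1 -18.3  -0.1 -60.7 -14.4]
 [ -3.7  11.1 -18.3  -0.1 -60.7 -14.4]
 [ -3.7  11.1 -18.3  -0.1 -60.7 -14.4]
 [ -0.4  16.7 -23.7   0.  -49.5   0. ]
 [  0.1  20.2 -26.9   0.1 -42.7  -0. ]
 [  0.1  12.3 -18.7  -0.  -58.8  -0. ]
 [ 21.8  11.6 -20.1  -0.  -58.5  -9.1]
 [ 41.   22.6 -16.    0.  -51.4 -16.1]
 [ 41.   22.6 -16.    0.  -51.4 -16.1]
 [ 41.5  25.5 -17.4  -0.  -47.2 -16.6]
 [ 41.5  23.4 -15.6  -0.  -51.2 -16.6]
 [ 41.5  23.4 -15.6  -0.  -51.2 -16.6]]
```

```bash
sed -i 's/a1,d1,a2,a3,d4,d6=k/a1,d1,a2,a3,d4,d6,b=k/; s/p=R@\[a1,0,d1\]/p=R@[a1,b,d1]/' kin.py
python3 - <<'E'
import kin; from kin import *
D=[json.loads(l) for l in open("log.jsonl")]
f=lambda k:np.concatenate([fk(d["joints"],[k[0],k[1],k[2],k[3],k[4],0.2,k[5]])[0]-d["tcp_pos"] for d in D])
o=least_squares(f,[.05,.4,.4,.03,.4,-.16],xtol=1e-15,ftol=1e-15,gtol=1e-15); print(o.x,np.abs(o.fun).max()); print(np.linalg.svd(o.jac)[1])
E
```

```text
[ 0.0005  0.0647  0.5641  0.0008  0.4208 -0.1598] 0.0003955461037383756
[6.4684 5.2818 3.7417 0.3199 0.3195 0.2405]
```

```bash
cat >> kin.py <<'E'
LO=np.array([-179.83,-69.29,-61.27,-181.25,-171.15,-177.46]);HI=np.array([179.83,118.12,80.66,117.63,-9.14,177.46])
def K(d6): return [.0005,.0647+d6-.2,.5641,.0008,.4208,d6,-.1598]
def ik(p,R,k,j0):
    def f(j):
        q,S=fk(j,k); return np.r_[(q-p)*5,Ro.from_matrix(S.T@R).as_rotvec()]
    o=least_squares(f,np.clip(j0,LO+.5,HI-.5),bounds=(LO,HI),x_scale=30); return o.x,np.abs(o.fun).max()
def platepose(alpha,th):
    """plate axes (columns x,y,z), x horizontal at yaw alpha, label normal tilted th deg from vertical (90=standing)"""
    a=np.radians(alpha); x=np.array([np.cos(a),np.sin(a),0]); h=np.array([-np.sin(a),np.cos(a),0]); t=np.radians(th)
    y=np.cos(t)*Z+np.sin(t)*h; return np.column_stack([x,y,np.cross(x,y)])
def tool(P,sg): # tool axes from plate axes; sg=+1: tool y = plate y
    return np.column_stack([-sg*P[:,0],sg*P[:,1],-P[:,2]])
E
python3 - <<'E'
from kin import *
pad=np.array([.631,-.027,.116])
g=np.array([.4878,.3325,.057+.12]); gx,gz=.034,.036
for d6 in (.2,.3,.4):
  k=K(d6)
  for sg in (1,-1):
    J0=None
    for j6 in (-60,120,-150,30):
      P=platepose(65.2,90);R=tool(P,sg); j,e=ik(g-R[:,2]*.008*-1*-1+0,R,k,[47,23,-16,0,-50,j6])
      if e<1e-3: J0=j;break
    if J0 is None: print(d6,sg,"nostart");continue
    for al in (180,200,225,250,270,-90,-120):
      for th in (35,):
        j=J0.copy();ok=0;mn=[]
        N=30
        for i in range(1,N+1):
          s=i/N; P=platepose(65.2+(al-65.2)*s,90+(th-90)*s); R=tool(P,sg)
          fr0=g+platepose(65.2,90)@[-.034-gx,0,.025-gz]; fr=fr0+(pad-fr0)*s
          gp=fr+P@[gx+.034,0,gz-.025]; j2,e=ik(gp+R[:,2]*.008,R,k,j); 
          if e>2e-3: break
          mn.append(np.abs(j2-j).max()); j=j2; ok=i
        print(d6,sg,al,"ok",ok,"of",N,"maxstep",max(mn+[0]).__round__(1),j.round(0))
E
```

```text
0.2 1 180 ok 30 of 30 maxstep 6.1 [ 30.  30. -19.  46. -80.  35.]
0.2 1 200 ok 30 of 30 maxstep 6.7 [ 30.  26. -28.  61. -67.  39.]
0.2 1 225 ok 30 of 30 maxstep 8.5 [ 25.  22. -35.  85. -51.  41.]
0.2 1 250 ok 29 of 30 maxstep 12.3 [ 20.  20. -38. 104. -37.  40.]
0.2 1 270 ok 27 of 30 maxstep 13.7 [ 20.  18. -37. 103. -30.  46.]
0.2 1 -90 ok 28 of 30 maxstep 22.8 [   7.   22.  -32. -170.  -16.   -7.]
0.2 1 -120 ok 21 of 30 maxstep 6.7 [  13.   19.  -28.  -58.  -10. -112.]
0.2 -1 180 ok 15 of 30 maxstep 6.1 [ 36.  28.  -7.  -2. -82. 177.]
0.2 -1 200 ok 13 of 30 maxstep 6.7 [ 38.  26.  -9.  -2. -79. 176.]
0.2 -1 225 ok 11 of 30 maxstep 7.5 [ 41.  24. -11.  -2. -75. 174.]
0.2 -1 250 ok 10 of 30 maxstep 8.2 [ 42.  23. -12.  -2. -73. 175.]
0.2 -1 270 ok 9 of 30 maxstep 8.8 [ 44.  22. -13.  -2. -71. 174.]
0.2 -1 -90 ok 28 of 30 maxstep 22.8 [   7.   22.  -32. -170.  -16.  173.]
0.2 -1 -120 ok 21 of 30 maxstep 6.7 [ 13.  19. -28. -58. -10.  68.]
0.3 1 180 ok 30 of 30 maxstep 6.4 [ 37.  35. -17.  42. -81.  29.]
0.3 1 200 ok 30 of 30 maxstep 7.0 [ 39.  30. -30.  56. -69.  30.]
0.3 1 225 ok 3
[... 1065 characters left out ...]
6.]
0.4 1 270 ok 27 of 30 maxstep 17.6 [ 40.  19. -61. 111. -45.  12.]
0.4 1 -90 ok 28 of 30 maxstep 16.2 [   5.   23.  -55. -174.  -40.   -2.]
0.4 1 -120 ok 23 of 30 maxstep 32.6 [  13.   15.  -51. -179.  -18.   -0.]
0.4 -1 180 ok 15 of 30 maxstep 6.7 [ 36.  37.   6.  -1. -87. 177.]
0.4 -1 200 ok 13 of 30 maxstep 7.3 [ 38.  34.   3.  -2. -82. 176.]
0.4 -1 225 ok 11 of 30 maxstep 8.0 [ 40.  31.  -1.  -2. -78. 175.]
0.4 -1 250 ok 10 of 30 maxstep 8.8 [ 42.  29.  -3.  -2. -76. 176.]
0.4 -1 270 ok 9 of 30 maxstep 9.4 [ 43.  28.  -5.  -2. -74. 175.]
0.4 -1 -90 ok 27 of 30 maxstep 16.2 [   3.   22.  -52. -162.  -34.  174.]
0.4 -1 -120 ok 22 of 30 maxstep 32.6 [  10.   15.  -48. -154.  -14.  162.]
```

Call:
servo_tool(
  commands=[
    [[0.6, 0, 0, -30, 0, 0, 0.1], [0.6, -15, 0, -55, 0, 0, 0.25], [0.6, -40, -3, -60, 0, 0, 0.4], [0.6, -70, -6, -60, 0, 0, 0.55], [0.6, -85, -8, -60, 0, 0, 0.7]],
  ],
)

```text
time_s: 9.1
tcp_pos: [0.4901, 0.3283, 0.1792]
ee_rot: [[-0.267, -0.964, 0.001], [-0.964, 0.267, 0.001], [-0.002, -0.001, -1.0]]
wrist_force: [0.6, -0.3, -0.8]
gripper_width: 0.4
gripper_force: 0.0
```

```bash
python3 - <<'E'
from station import r
from h import *
delta(r.sense(),[.4875,.3325,.12],down(155.2))
E
```

```text
t 9.1 delta mm [-3.3  3.7 59.2] rot [-0.     0.002  0.163] rows>= 1.1875247224351697 1.085610613262557
```

Call:
servo_tool(
  commands=[
    [[0.6, -3, 4, 10, 0, 0, 0.1], [0.6, -3, 4, 35, 0, 0, 0.163], [0.6, -3, 4, 52, 0, 0, 0.163], [0.6, -3, 4, 59, 0, 0, 0.163], [0.6, -3, 4, 59, 0, 0, 0.163]],
  ],
)

```text
time_s: 9.6
tcp_pos: [0.4872, 0.33, 0.1186]
ee_rot: [[-0.415, -0.91, -0.001], [-0.91, 0.415, -0.002], [0.002, 0.001, -1.0]]
wrist_force: [-0.2, 1.1, 0.7]
gripper_width: 0.403
gripper_force: 0.0
```

```bash
python3 - <<'E'
from station import r
from h import *
r.capture("scene"); s=r.capture("scene"); t=r.capture("top"); g=r.sense(); p=g["tcp_pos"]
n=np.array([-.908,.42,0])*.02175
print(p,"tips", proj(s,[p+n-[0,0,.011],p-n-[0,0,.011]]))
cv2.imwrite("pics/t6.png",np.hstack([crop(s,150,190,90,90,6),np.zeros((540,5,3),np.uint8),crop(t,145,165,40,90,6)]))
delta(g,[.4875,.3325,.0495],down(155.2))
E
```

```text
[0.4881 0.3309 0.1206] tips [[182.1026 223.8452]
 [179.4309 214.4277]]
t 9.75 delta mm [-1.1  1.3 71.1] rot [-0.001  0.002  0.005] rows>= 1.4230009394598158 0.03626388110075568
```

View pics/t6.png

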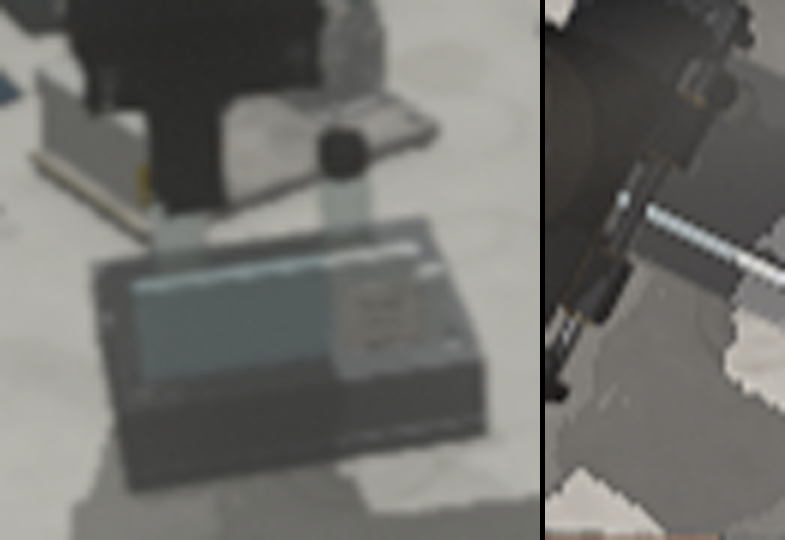

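The vial is seated: its cap is at scene (207,216), level with the other one. The finger is centred at u≈181, over the plate's clear end (u 172–205, frosted from 205 to 224), and the open jaws straddle the plate.

Call:
servo_tool(
  commands=[
    [[0.6, -1, 1, 10, 0, 0, 0], [0.6, -1, 1, 30, 0, 0, 0], [0.6, -1, 1, 50, 0, 0, 0], [0.6, -1, 1, 65, 0, 0, 0], [0.6, -1, 1, 70, 0, 0, 0]],
  ],
)

```text
time_s: 10.25
tcp_pos: [0.4862, 0.331, 0.0478]
ee_rot: [[-0.415, -0.91, -0.002], [-0.91, 0.415, -0.002], [0.003, 0.001, -1.0]]
wrist_force: [0.0, 0.0, -0.4]
gripper_width: 0.404
gripper_force: 0.0
```

Call:
servo_tool(
  commands=[
    [[0.7, 0, 0, 0, 0, 0, 0], [0.8, 0, 0, 0, 0, 0, 0], [0.9, 0, 0, 0, 0, 0, 0], [0.93, 0, 0, 0, 0, 0, 0], [1.0, 0, 0, 0, 0, 0, 0]],
  ],
)

```text
time_s: 10.75
tcp_pos: [0.4874, 0.332, 0.0502]
ee_rot: [[-0.415, -0.91, 0.001], [-0.91, 0.415, 0.001], [-0.001, -0.001, -1.0]]
wrist_force: [2.5, -2.4, 0.4]
gripper_width: 0.068
gripper_force: 30.0
```

Call:
servo_tool(
  commands=[
    [[1.0, 0, 0, 0, 0, 0, 0], [1.0, 0, 0, 0, 0, 0, 0], [1.0, 0, 0, 0, 0, 0, 0], [1.0, 0, 0, -1, 0, 0, 0], [1.0, 0, 0, -3, 0, 0, 0]],
  ],
)

```text
time_s: 11.25
tcp_pos: [0.4872, 0.3316, 0.0521]
ee_rot: [[-0.415, -0.91, 0.0], [-0.91, 0.415, -0.0], [0.0, -0.0, -1.0]]
wrist_force: [4.5, -1.3, -2.3]
gripper_width: 0.064
gripper_force: 30.0
```

Gripped at about 6 mm with little side force. Lifting straight up, slowly at first.

Call:
servo_tool(
  commands=[
    [[1.0, 0, 0, -4, 0, 0, 0], [1.0, 0, 0, -9, 0, 0, 0], [1.0, 0, 0, -14, 0, 0, 0], [1.0, 0, 0, -20, 0, 0, 0], [1.0, 0, 0, -30, 0, 0, 0]],
  ],
)

```text
time_s: 11.75
tcp_pos: [0.4861, 0.3315, 0.0828]
ee_rot: [[-0.415, -0.91, -0.002], [-0.91, 0.415, -0.001], [0.002, 0.001, -1.0]]
wrist_force: [0.5, 0.6, -0.5]
gripper_width: 0.069
gripper_force: 30.0
```

Call:
servo_tool(
  commands=[
    [[1.0, 0, 0, -20, 0, 0, 0], [1.0, 0, 0, -50, 0, 0, 0], [1.0, 0, 0, -85, 0, 0, 0], [1.0, 0, 0, -110, 0, 0, 0], [1.0, 0, 0, -120, 0, 0, 0]],
  ],
)

```text
time_s: 12.25
tcp_pos: [0.4876, 0.3328, 0.2065]
ee_rot: [[-0.414, -0.91, 0.004], [-0.91, 0.414, 0.004], [-0.006, -0.002, -1.0]]
wrist_force: [-0.6, 0.4, 0.2]
gripper_width: 0.067
gripper_force: 30.0
```

```bash
python3 - <<'E'
from station import r
from kin import *
s=r.capture("scene"); s=r.capture("scene"); g=r.sense(); p=np.array(g["tcp_pos"]); np.savez("s2.npz",**s)
print(p,g["gripper_width"],g["wrist_force"],g["moment"],np.array(g["joints"]).round(1))
cv2.imwrite("pics/t7.png",crop(s,150,120,100,90,7)[:600])
E
```

```text
[0.4871 0.3323 0.2044] 0.0649560065128802 [-0.2113  0.5579 -0.3257] [0.0112 0.0521 0.0229] [ 50.   19.8  -7.3  -0.  -62.7 -74.5]
```

```bash
cat > step.py <<'E'
import sys
from station import r
from kin import *
G=np.array([.034,0,.037]); F=np.array([-.034,0,.025]); TH=37
PAD=np.array([.631,-.027])
def target(al,th,fr):
    P=platepose(al,th); R=tool(P,1); return np.array(fr)+P@(G-F)+R[:,2]*.008,R
f0=np.array([.4871,.3323,.2124])+platepose(65.2,90)@(F-G)
def at(s,zf=.23): 
    fr=f0+(np.r_[PAD,zf]-f0)*s; return target(65.2+(180-65.2)*s,90+(TH-90)*s,fr)
if __name__=="__main__":
    s=float(sys.argv[1]); g=r.sense()
    p,R=at(s,float(sys.argv[2])) if len(sys.argv)>2 else at(s)
    delta(g,p,R); print("tcp",p,"w",g["gripper_width"]*87,np.array(g["joints"]).round(0))
E
python3 step.py 0.25
```

```text
t 12.35 delta mm [ 57.5 -38.2  -7.5] rot [-0.228  0.06  -0.493] rows>= 1.3895267299734342 3.646904182691191
tcp [0.498  0.2641 0.2117] w 5.651172566620577 [ 50.  20.  -7.  -0. -63. -75.]
```

Call:
servo_tool(
  commands=[
    [[1.0, 6, -4, -1, -0.025, 0.006, -0.05], [1.0, 19, -13, -3, -0.076, 0.02, -0.164], [1.0, 32, -21, -4, -0.127, 0.033, -0.274], [1.0, 45, -30, -6, -0.178, 0.046, -0.383], [1.0, 57, -38, -7, -0.228, 0.06, -0.493]],
  ],
)

```text
time_s: 12.85
tcp_pos: [0.4971, 0.263, 0.2079]
ee_rot: [[0.071, -0.969, -0.236], [-0.997, -0.069, -0.02], [0.003, 0.237, -0.972]]
wrist_force: [-0.8, -0.1, -0.9]
gripper_width: 0.066
gripper_force: 30.0
```

```bash
python3 step.py 0.5
```

```text
t 12.85 delta mm [ 83.7  -3.9 -11.9] rot [-0.218  0.169 -0.469] rows>= 1.6925776318471932 3.630099393748465
tcp [0.5097 0.18   0.2188] w 5.762300088539915 [ 40.  24.   1.  -8. -79. -34.]
```

Call:
servo_tool(
  commands=[
    [[1.0, 17, -1, -2, -0.044, 0.034, -0.094], [1.0, 34, -2, -5, -0.087, 0.068, -0.188], [1.0, 50, -2, -7, -0.131, 0.101, -0.281], [1.0, 67, -3, -9, -0.174, 0.135, -0.375], [1.0, 84, -4, -12, -0.218, 0.169, -0.469]],
  ],
)

```text
time_s: 13.35
tcp_pos: [0.5095, 0.1798, 0.2185]
ee_rot: [[0.538, -0.754, -0.376], [-0.843, -0.481, -0.241], [0.001, 0.447, -0.895]]
wrist_force: [-0.3, 0.9, -1.2]
gripper_width: 0.067
gripper_force: 30.0
```

```bash
python3 step.py 0.75
```

```text
t 13.35 delta mm [93.  35.1  9.6] rot [-0.225  0.274 -0.421] rows>= 1.9963427683011958 3.6730244487222694
tcp [0.5295 0.0823 0.2257] w 5.835782150921791 [ 36.  28.   4.  -1. -92.  -3.]
```

Call:
servo_tool(
  commands=[
    [[1.0, 19, 7, 2, -0.045, 0.055, -0.084], [1.0, 37, 14, 4, -0.09, 0.11, -0.168], [1.0, 56, 21, 6, -0.135, 0.164, -0.253], [1.0, 74, 28, 8, -0.18, 0.219, -0.337], [1.0, 93, 35, 10, -0.225, 0.274, -0.421]],
  ],
)

```text
time_s: 13.85
tcp_pos: [0.5292, 0.0823, 0.2252]
ee_rot: [[0.877, -0.37, -0.306], [-0.48, -0.674, -0.562], [0.001, 0.64, -0.769]]
wrist_force: [-0.1, 0.0, -1.2]
gripper_width: 0.066
gripper_force: 30.0
```

```bash
python3 step.py 1.0
```

```text
t 13.85 delta mm [80.5 63.7 43.7] rot [-0.226  0.362 -0.347] rows>= 2.2312656976894423 3.6691502008966674
tcp [ 0.563  -0.0238  0.2324] w 5.710751615583505 [ 35.  29.  -5.  16. -92.  21.]
```

Call:
servo_tool(
  commands=[
    [[1.0, 16, 13, 9, -0.045, 0.072, -0.07], [1.0, 34, 27, 18, -0.095, 0.152, -0.146], [1.0, 52, 41, 28, -0.145, 0.232, -0.222], [1.0, 69, 54, 37, -0.192, 0.308, -0.295], [1.0, 80, 64, 44, -0.226, 0.362, -0.347]],
  ],
)

```text
time_s: 14.35
tcp_pos: [0.5612, -0.0245, 0.232]
ee_rot: [[1.0, 0.0, -0.001], [-0.0, -0.601, -0.799], [-0.001, 0.799, -0.601]]
wrist_force: [0.5, -0.4, -0.5]
gripper_width: 0.071
gripper_force: 30.0
```

```bash
python3 step.py 1.0 0.115; python3 - <<'E'
from station import r
from h import *
s=r.capture("scene");t=r.capture("top")
cv2.imwrite("pics/t8.png",np.hstack([crop(s,180,90,130,150,3),np.zeros((450,5,3),np.uint8),crop(t,190,90,130,150,3)]))
cs=r.sense(); print(cs["tcp_pos"])
for c in (s,t): print(proj(c,[[.631,-.027,.011],[.631,-.027,.23],[.563,-.027,.23],[.5+.186,-.027,.22]]).round(0).tolist())
E
```

```text
t 14.35 delta mm [  1.9 -92.   68.4] rot [0.    0.001 0.   ] rows>= 2.292551932811225 0.006688145611686295
tcp [ 0.563  -0.0238  0.1174] w 6.136619859971745 [ 32.  25. -27.  44. -78.  33.]
[ 0.5596 -0.0255  0.232 ]
[[266.0, 193.0], [265.0, 116.0], [283.0, 122.0], [252.0, 116.0]]
[[288.0, 158.0], [295.0, 138.0], [295.0, 165.0], [295.0, 118.0]]
```

View pics/t8.png

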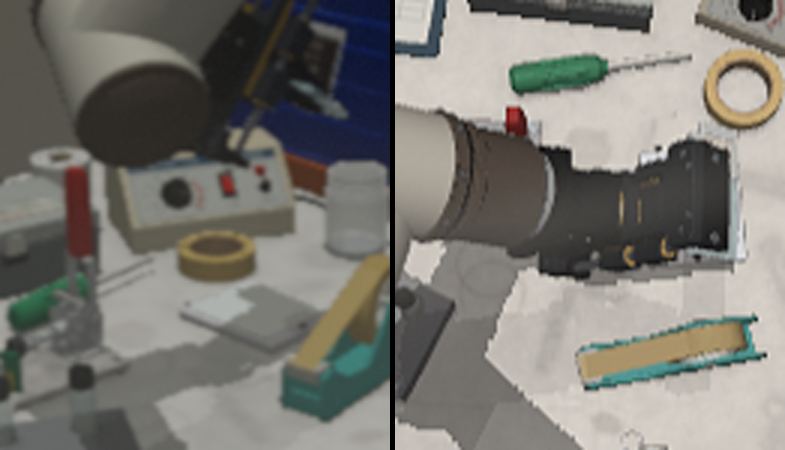

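The top view shows the plate held level beyond the gripper's right side at about (300–435 px, rows 130–177), with its frosted end over the pad. The clamp's red handle at top (230,130) lies near the wrist, so I'll check its height before lowering.

```bash
python3 - <<'E'
from step import *
t=load("top");s=load("scene")
f=lambda q:np.r_[(proj(t,q)-[230,127]).ravel(),(proj(s,q)-[205,146]).ravel()]
o=least_squares(f,[.68,.1,.08]); print("red top",o.x,o.fun)
g=r.sense(); print(g["time_s"],g["tcp_pos"])
D=[json.loads(l) for l in open("log.jsonl")]
ff=lambda k:np.concatenate([fk(d["joints"],K(k[0]))[0]-d["tcp_pos"] for d in D]); o=least_squares(ff,[.3]); print("d6",o.x,np.abs(o.fun).max())
p,R=at(1.0,.108); delta(g,p,R); w=p-R[:,2]*o.x[0]; print("wrist centre",w, "body low corner",p-R[:,2]*.059-R[:,1]*.095)
j,e=ik(p,R,K(o.x[0]),np.array(g["joints"])); print(j.round(1),e)
E
```

```text
red top [0.6721 0.1383 0.1768] [-0.1064 -0.0949  0.1338  0.0301]
14.45 [ 0.5596 -0.0255  0.232 ]
d6 [0.2651] 0.08085325744237282
t 14.45 delta mm [  3.6 -98.2  71.8] rot [ 0.     0.006 -0.002] rows>= 2.4339596775783146 0.039866615567790115
wrist centre [0.563  0.1879 0.2699] body low corner [0.563  0.0805 0.07  ]
[ 34.1  33.4 -18.5  42.4 -78.6  31.4] 1.80899739632423e-11
```

Call:
servo_tool(
  commands=[
    [[1.0, 1, -8, 6, 0, 0, 0], [1.0, 1, -24, 18, 0, 0, 0], [1.0, 2, -42, 31, 0, 0, 0], [1.0, 2, -60, 44, 0, 0, 0], [1.0, 2, -74, 54, 0, 0, 0]],
  ],
)

```text
time_s: 14.95
tcp_pos: [0.5652, -0.0208, 0.1405]
ee_rot: [[1.0, -0.007, -0.001], [-0.005, -0.605, -0.797], [0.005, 0.797, -0.605]]
wrist_force: [0.5, 0.3, -0.5]
gripper_width: 0.068
gripper_force: 30.0
```

Call:
servo_tool(
  commands=[
    [[1.0, 0, -10, 7, 0, 0, 0], [1.0, 0, -18, 13, 0, 0, 0], [1.0, 0, -22, 16, 0, 0, 0], [1.0, 0, -23, 17, 0, 0, 0], [1.0, 0, -23, 17, 0, 0, 0]],
  ],
)

```text
time_s: 15.45
tcp_pos: [0.5652, -0.0212, 0.1144]
ee_rot: [[1.0, -0.007, 0.0], [-0.004, -0.604, -0.797], [0.006, 0.797, -0.604]]
wrist_force: [0.2, -1.0, -0.2]
gripper_width: 0.068
gripper_force: 30.0
```

Call:
servo_tool(
  commands=[
    [[1.0, 0, 0, 0, 0, 0, 0], [1.0, 0, 0, 0, 0, 0, 0], [1.0, 0, 0, 0, 0, 0, 0], [1.0, 0, 0, 0, 0, 0, 0], [1.0, 0, 0, 0, 0, 0, 0]],
  ],
)

```text
time_s: 15.95
tcp_pos: [0.565, -0.0213, 0.1142]
ee_rot: [[1.0, -0.007, -0.0], [-0.004, -0.604, -0.797], [0.005, 0.797, -0.604]]
wrist_force: [-0.0, -0.7, -0.6]
gripper_width: 0.067
gripper_force: 30.0
```

```bash
python3 step.py 1.0 0.108; python3 - <<'E'
from station import r
import numpy as np
g=r.sense(); print(g["tcp_pos"],np.round(g["ee_rot"],3),g["wrist_force"],np.abs(g["joint_velocities"]).max())
c=r.capture("top"); np.savez("top9.npz",**c)
from h import *
# projected frosted outline in top image vs brightness
from step import *
P=platepose(180,TH);R=np.array(g["ee_rot"]);P=np.column_stack([-R[:,0],R[:,1],-R[:,2]])
gp=np.array(g["tcp_pos"])-R[:,2]*.008
L=np.array([[-55,3,0],[-55,3,40],[-45,3,50],[-13,3,50],[-13,3,0],[55,3,0]])/1000
print(proj(c,gp+(L-G)@P.T).round(1).tolist(), "frosted centre",gp+P@(F-G))
m=c["pixels"].max(2); print(m[136:172:2,282:310:2])
E
```

```text
t 15.95 delta mm [-2.  -1.5  4.3] rot [-0.003  0.    -0.007] rows>= 0.09985677755029464 0.04932265312182232
tcp [ 0.563  -0.0238  0.1104] w 5.870559119763376 [ 31.  34. -32.  48. -67.  22.]
[ 0.56500364 -0.0212802   0.11422   ] [[ 1.    -0.007 -0.   ]
 [-0.004 -0.604 -0.797]
 [ 0.005  0.797 -0.604]] [-0.00081874 -0.74945077 -0.62464496] 0.2212177030682806
[[297.4, 143.3], [286.7, 140.6], [283.9, 143.5], [283.7, 155.0], [297.2, 157.9], [296.8, 181.9]] frosted centre [ 0.633  -0.0247  0.1122]
[[209 209 209 210 210 210 209 208 208 204 202 204 202 203]
 [206 206 208 208 209 208 209 192 173 190 195 206 205 206]
 [192 190 201 204 205 213 192 204 211 217 218 207 207 207]
 [208 210 142 181 177 199 198 216 215 216 217 181 208 206]
 [205 175 150 165 178 177 177 179 216 215 216 155 204 204]
 [202 169 178 195 180 175 169 161 216 214 215 168 195 199]
 [110 130 133 171 194 191 190 179 218 214 187 164 188 187]
 [ 67  67  65  55 148 174 193 179 220 213 198 197 187 188]
 [ 70  71  67  63  84  57 150 180 220 214 214 211 191 190]
 [ 71  71  66  62  87  61 154 179 219 214 214 219 202 200]
 [ 87  69  66  63  61  59 125 178 219 214 215 220 203 203]
 [ 67  69  63  60  59  58 120 179 219 214 217 220 206 203]
 [ 65  67  61  58  57  54 132 165 220 215 217 219 206 205]
 [ 61  64  58  53  53  51 132 165 221 215 215 217 208 207]
 [ 57  59  50  49  49  46 131 167 222 215 216 216 166 206]
 [ 54  57  46  45  44  41 155 166 223 216 215 217 152 205]
 [ 48  53  43  40  38  36 171 164 221 216 216 195 138 205]
 [ 59  51  38  37  34  33  85 163 218 216 217 181 177 206]]
```

```bash
python3 - <<'E'
from station import r
print(r.finish_job())
E
```

```text
the job is handed in; nothing more can be done
None
```

The vial is seated in the rack's empty hole, and I handed the job in at about 16 s with the plate held by its clear end: frosted end about 10 cm above the middle of the light pad (within roughly 3–5 mm), label face up at about 37°; the other vial and the empty jar looked undisturbed in the last pictures, and the arm stayed clear of the tally counter, which I did not re-check.

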